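Set the angle gauge on the hull casting's spine

TASK

Pick up the angle gauge by its black grip and rest the middle of its base on the round spine of the grey hull casting, the base bar lying across the spine. Rock it there until the swinging pointer settles on the red mark, and finish holding it like that, still gripped and with its base touching only the spine, so that I can scribe the angle. Leave everything else on the counter where it is.

Things in the scene. Friction and masses are not known exactly. Their poses are not given: they have to be found in the camera images.
- gauge_grip (a point): Centre of the black grip block (22 mm thick along x, 44 mm along y, 44 mm tall) on top of the loose angle gauge, 130 mm above the gauge's underside, 20 mm above the top of the dial housing. Gauge axes: x the dial's normal, y along the base bar, z up. It starts upright on the counter, x roughly away from the robot (world +x). Mass about 0.33 kg
- gauge_foot (a point): Middle of the flat underside of the gauge's base bar; axes as the gauge's (x dial normal, y along the bar, z up)
- gauge: The angle gauge, origin at the middle of its underside. A dark base bar (100 mm along y, 26 mm along x, 14 mm tall, flat below) carries a yellow disc housing (96 mm across in y-z, 22 mm thick, centre 62 mm above the underside) with a white dial on both faces, and the black grip block on top
- pointer (a joint): Angle (rad) of the gauge's freely swinging black pointer on its dial, alike on both faces. It is weighted, always hangs straight down, and swings about 1 s after a motion. 0 = along the gauge's own -z (gauge upright); turning the gauge by +a about its own x axis makes it settle at +a
- mark (a joint): Where the red mark sits on the dial, on the pointer's scale (rad), 0.14 to 0.46; it stays put. Pointer on mark: joint pointer equals joint mark. Seen from the side that the gauge's +x points to (from beyond the counter at the start), the mark is at the lower left of the dial, and the gauge's top must lean to the left
- pointer_tip (a point): Point of the pointer near its tip, 38 mm from the dial's centre
- red_mark (a point): Middle of the red mark (7 mm wide, 10 mm long), 38 mm from the dial's centre, comparable with pointer_tip
- casting: Grey resin hull casting on a plywood board (150 x 120 x 10 mm) screwed to the counter; origin at the board's underside middle. 80 mm along x, 70 mm along y. A spine along its x (76 mm long, 16 mm thick, top rounded with 8 mm radius, 64 mm above the counter) stands between flat shoulders of unequal height (30 mm on +y, 38 mm on -y)
- crest (a point): Middle of the top line of the casting's spine, 64 mm above the counter; its x axis runs along the spine
- paint_jar: Bystander: round paint jar, 44 mm across, 55 mm tall; origin at its underside
- paint_pot: Bystander: small red paint pot, 36 mm across, 42 mm tall; origin at its underside
- spray_can: Bystander: spray can, 52 mm across, 130 mm tall; origin at its underside
- cutters: Bystander: side cutters with green handles, lying, about 120 x 60 x 14 mm; origin at its underside
- sprue: Bystander: flat tan sprue frame of kit parts, 140 x 105 x 5 mm; origin at its underside
- screwdriver: Bystander: screwdriver with a red handle, 150 mm long, lying along its x
There are look-alikes about, which are no part of the job. What is shaped like the casting but green or turquoise is not meant.

How it is judged:
By the outcome, as a careful person would: the job done as asked, in the order asked, and still so for the second after the job is handed in, while the arm keeps its last pose, push and grip.
It also fails if it takes over 42 s, if anything falls off the work surface, if the arm or the gripper's body presses on something with over 40 N, if the wrist force passes 120 N, or if a joint passes its speed limit or range.

ROBOT

A 6-joint arm with a two-finger parallel gripper is mounted at the origin on the work surface. World frame = base frame: x ahead of the robot, y to its left, z up, the work surface at z = 0. Lengths are in mm, angles in rad, forces in N, time in s.
With the tool pointing down it reaches from about 300 to 1000 mm from the base axis. Payload 5.1 kg.
Tool frame: the origin (TCP) lies midway between the tips of the shut fingers; the grasp point (between the pads) lies 19 mm behind it; z points along the fingers, y is the direction in which the jaws open and shut (so a half turn about z gives the same grasp; the last joint's range is limited). The gripper opens to 95 mm and grips with 3 to 60 N. Pads are 20 mm wide; open, the fingers measure 119 mm over their backs; the gripper's body (75 mm by 180 mm) begins 59 mm behind the grasp point.
Start: joints at [1.045, 0.124, 1.65, -0, 1.367, -0.083], TCP at [278.524, 587.289, 214.656] pointing down, gripper open.
Joint ranges: [-2.61, 2.61], [-1.02, 2.33], [0.03, 2.71], [-1.35, 4.49], [0.32, 2.68], [-2.91, 2.91]. Speed limits (rad/s): [2.57, 2.57, 3.14, 3.14, 3.14, 3.14].

INTERFACE

Orientations are given as a unit quaternion [x, y, z, w].
In Python, from workcell import * gives the robot as it stands.
- The arm moves only by the shell command python3 -m jog 'ROWS' [OPENING]. ROWS is a JSON object of lists of equal length, an entry for each row: "translation": the shift along the tool's x, y, z in m, a list of three; "dr": the turn, a rotation vector about the tool's x, y, z in rad, a list of three. In form: {"translation": [[dx, dy, dz], ...], "dr": [[wx, wy, wz], ...]}. A call has 1 to 10 rows; each row shifts and turns the commanded pose from where the row before left it, along the tool's axes as they then stand; what a row does not reach is not made up. A row lasts 1/10 s, in which the tool goes at most 50 mm and 8.59 degrees, less where a joint would pass 70% of its speed; a pose out of reach is approached as far as the arm can. A call with a gripper value outside its range is refused whole. OPENING is the finger opening in m, from 0 to 0.0951, set as the call begins (- or left out, the last holds). The fingers move at their own pace and stop on an object; the grip force is fixed at half the most. Time passes only in rows, so rows that do not move let the fingers close. It gives the time, the measured TCP pose, the force and the opening at its end, in the units of the state.
- get_obs(): the state, without advancing time (a new reading comes with each control period).
- snapshot(name): name is "scene" or "top" or "wrist"; returns a dict with "image" (420x560x3 uint8, red, green, blue), "fx", "fy", "cx", "cy" (pixels), "distortion" ([k1, k2, p1, p2, k3] as OpenCV has them; the pictures are not rectified), "pose" (4x4, takes a point from camera to world coordinates). Camera axes: x right, y down, z forward; pixel columns grow to the right and rows downward; lengths in mm; the calibration is good to about 2 mm. A picture is of the moment at which its call begins. There is no depth.
- sign_off(): hands the job in, once; it reports no verdict.
Trained networks look in a picture, given as the dict that the camera call returned (one of the last four; its "shot" number tells which), for a name from the list of things; names that differ only in an ending like _2 or _b are one class to them, and where a whole thing is asked for, a point or a joint stands for the part that bears it (a point fixed in the world has none). Each returns a list of dicts, best first, with "conf" (0 to 1); they miss things now and then, are a little off and sometimes report something else, mostly with a low value. They report only what shows in the picture. A call takes as long as a camera call. They do not tell look-alikes from the thing itself.
- spot_in(picture, target): "location" ([row, column] in pixels, amid what is visible of it).
- masks_of(picture, target): "pixels" (420x560 bool, what is visible of it) and "location" ([row, column] in pixels, amid what is visible of it).
The state is a dict: "clock": time; "joints": joint angles; "joint_velocities": joint speeds; "tau": joint torques, N m; "eef_pos": TCP position; "ee_rot": TCP orientation; "contact_force": force on the tool from outside, world axes, zero at the start; "ft_torque": the same for the moment, N m; "width": opening from 0.0 (shut) to 1.0 (fully open).
Only numpy, scipy, OpenCV 4.12 (cv2) and the standard library are available. Lean on these libraries where they do the work, as an engineer would, in place of code of your own. Each camera call takes 0.05 s, during which the arm holds its last target.

## Working session

There is one attempt and no reset: what is moved stays moved. The work goes in short steps, Python scripts to look and compute and a shell command to move; the robot and the scene stay as the last step left them, time stands still between calls to the robot, and variables do not carry over. Pictures are saved under pics/ and viewed, and the job is handed in when it is done.

```bash
mkdir -p pics; ls
python3 - <<'E'
from workcell import *
import cv2
o=get_obs(); print(o)
for n in ["scene","top","wrist"]:
    s=snapshot(n); cv2.imwrite(f"pics/a_{n}.png",s["image"][:,:,::-1]); print(n,s["fx"],s["fy"],s["cx"],s["cy"],s["distortion"],s["pose"])
E
```

```text
pics
{'clock': 0.0, 'joints': array([ 1.04538261e+00,  1.24521312e-01,  1.65166723e+00,  1.41775073e-05,
        1.36747008e+00, -8.26024619e-02]), 'joint_velocities': array([-0.00169256,  0.00027659, -0.00076407,  0.00108385, -0.00168576,
       -0.00077788]), 'tau': array([-5.94431913e-05, -4.17595911e+01, -3.59935963e+01,  7.73000764e-02,
        4.87855473e-02, -1.79502549e-04]), 'eef_pos': array([278.21795879, 586.74650048, 213.38054961]), 'ee_rot': array([ 2.19602441e-01,  9.75588899e-01, -9.83538300e-04, -3.15843597e-04]), 'contact_force': array([ 0.23092074, -0.25498412,  0.09643334]), 'ft_torque': array([ 0.00268542,  0.00586121, -0.01199861]), 'width': 0.9997143388906626}
scene 422.07929233784205 422.07929233784205 285.5361296389219 212.12730133092413 [-0.08134543  0.          0.          0.          0.        ] [[ 1.72087189e-01  6.03383009e-01 -7.78662278e-01  1.22806414e+03]
 [ 9.84964316e-01 -1.17598022e-01  1.26554341e-01 -1.00104822e+02]
 [-1.52084049e-02 -7.88732939e-01 -6.14547846e-01  6.74127720e+02]
 [ 0.00000000e+00  0.00000000e+00  0.00000000e+00  1.00000000e+00]]
top 411.5094878584174 411.5094878584174 279.2395547257633 211.21248603817904 [-0.12355723  0.          0.          0.          0.        ] [[ 5.50269740e-02 -9.77375776e-01  2.04226897e-01  3.57451463e+02]
 [-9.98476194e-01 -5.30105816e-02  1.53352242e-02  1.76946157e+01]
 [-4.16209005e-03 -2.04759545e-01 -9.78803456e-01  9.58917383e+02]
 [ 0.00000000e+00  0.00000000e+00  0.00000000e+00  1.00000000e+00]]
wrist 347.2594672058027 347.2594672058027 282.93805642087943 206.81648723959572 [-0.02876532  0.          0.          0.          0.        ] [[ 4.28532543e-01  8.74349154e-01  2.27757363e-01  2.14910185e+02]
 [ 9.03523884e-01 -4.14104446e-01 -1.10281904e-01  6.15534507e+02]
 [-2.10955229e-03  2.53043602e-01 -9.67452575e-01  3.83629780e+02]
 [ 0.00000000e+00  0.00000000e+00  0.00000000e+00  1.00000000e+00]]
```

View pics/a_scene.png

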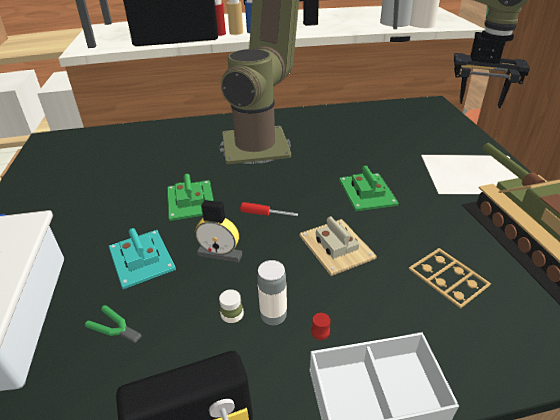

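View pics/a_top.png

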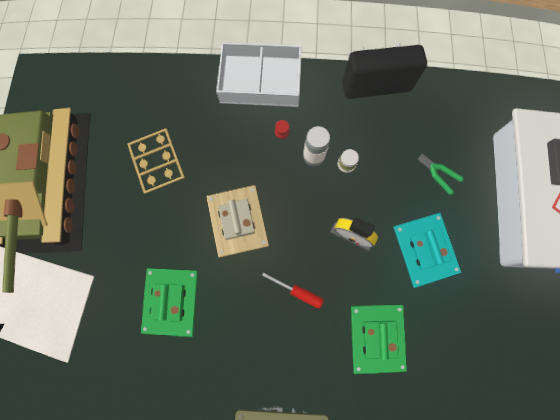

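View pics/a_wrist.png

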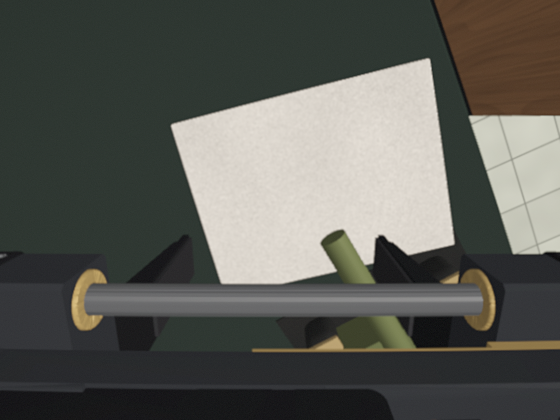

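The grey casting is at top-view pixel (237,220), and the gauge is at (355,232) with its dial facing +x, visible in the scene view. Next I'll measure both.

```bash
cat > h.py <<'E'
from workcell import *
import cv2, numpy as np
from scipy.spatial.transform import Rotation as R
def K(s): return np.array([[s["fx"],0,s["cx"]],[0,s["fy"],s["cy"]],[0,0,1.]])
def ray(s,rc):
    u=cv2.undistortPoints(np.array([[[rc[1],rc[0]]]],float),K(s),np.array(s["distortion"]))[0,0]
    P=np.array(s["pose"]); d=P[:3,:3]@np.array([u[0],u[1],1]); return P[:3,3],d/np.linalg.norm(d)
def onz(s,rc,z):
    o,d=ray(s,rc); return o+d*(z-o[2])/d[2]
def onplane(s,rc,p,n):
    o,d=ray(s,rc); return o+d*(np.dot(p-o,n)/np.dot(d,n))
def tri(*ps):
    A=np.zeros((3,3));b=np.zeros(3)
    for s,rc in ps:
        o,d=ray(s,rc);M=np.eye(3)-np.outer(d,d);A+=M;b+=M@o
    x=np.linalg.solve(A,b)
    return x,[round(float(np.linalg.norm((np.eye(3)-np.outer(ray(s,rc)[1],ray(s,rc)[1]))@(x-ray(s,rc)[0]))),1) for s,rc in ps]
def proj(s,X):
    P=np.array(s["pose"]);Ri=P[:3,:3].T
    p,_=cv2.projectPoints(np.atleast_2d(X).astype(float),cv2.Rodrigues(Ri)[0],-Ri@P[:3,3],K(s),np.array(s["distortion"]))
    return p[:,0]
E
python3 - <<'E'
from h import *
for n in ["scene","top"]:
    s=snapshot(n)
    for t in ["gauge_grip","gauge_foot","gauge","pointer_tip","red_mark","crest","casting"]:
        print(n,t,[(round(d["conf"],2),np.round(d["location"],1).tolist()) for d in spot_in(s,t)])
    im=s["image"][:,:,::-1]
    cs=[(195,185,60,85),(205,295,90,80)] if n=="scene" else [(325,205,60,50),(200,180,75,80)]
    for i,(x,y,w,h) in enumerate(cs):
        cv2.imwrite(f"pics/b_{n}{i}.png",cv2.resize(im[y:y+h,x:x+w] if i==0 or n=="top" else im[210:280,295:385],None,fx=7,fy=7,interpolation=cv2.INTER_CUBIC))
E
```

```text
scene gauge_grip [(0.96, [235.4, 213.8])]
scene gauge_foot [(0.9, [233.3, 214.7])]
scene gauge [(0.86, [232.3, 214.1])]
scene pointer_tip [(0.45, [247.6, 213.1])]
scene red_mark [(0.57, [221.8, 207.9])]
scene crest [(0.93, [248.1, 338.6]), (0.93, [196.7, 189.5]), (0.86, [258.1, 141.1]), (0.82, [192.8, 365.0])]
scene casting [(0.82, [244.3, 338.4]), (0.75, [198.2, 186.1]), (0.61, [256.5, 141.1]), (0.58, [191.3, 366.7])]
top gauge_grip [(0.74, [233.5, 354.2])]
top gauge_foot [(0.68, [232.2, 354.4])]
top gauge [(0.77, [229.9, 352.9])]
top pointer_tip []
top red_mark []
top crest [(0.97, [302.1, 167.4]), (0.89, [248.7, 427.3]), (0.88, [339.2, 376.6]), (0.76, [217.9, 236.6])]
top casting [(0.96, [302.2, 171.5]), (0.95, [341.7, 372.7]), (0.91, [250.8, 428.8]), (0.8, [220.3, 235.6])]
```

View pics/b_scene0.png

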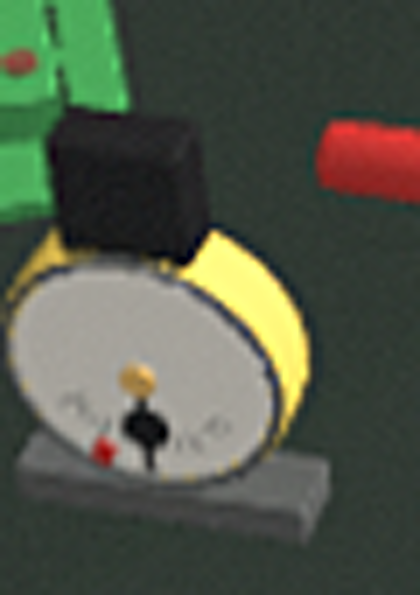

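View pics/b_scene1.png

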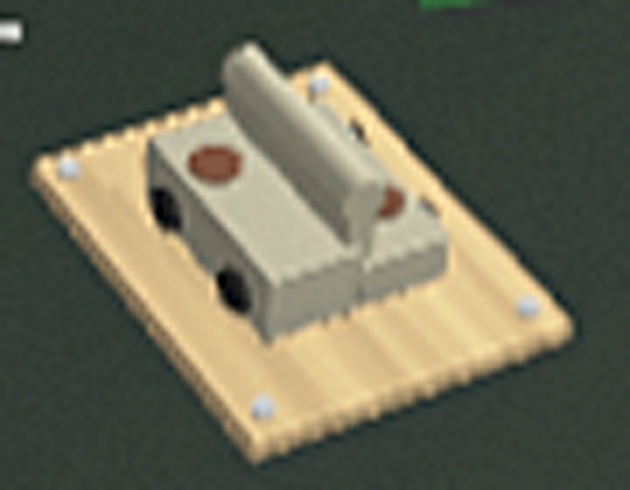

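View pics/b_top0.png

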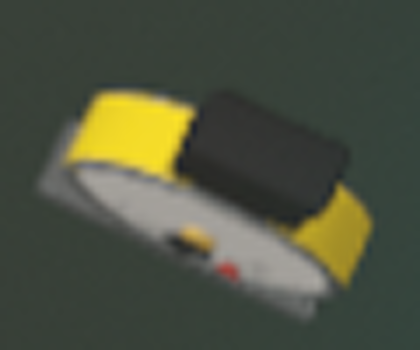

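View pics/b_top1.png

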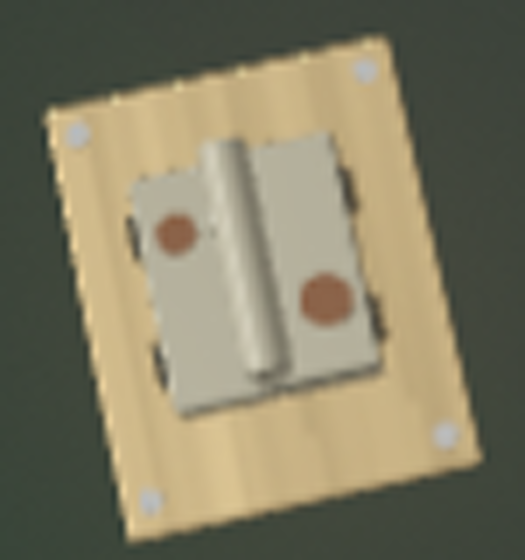

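```bash
cat > fit.py <<'E'
from h import *
from scipy.optimize import least_squares
def fit(obs,x0):
    # obs: list (cam, model pt, (u,v))
    def X(p,m): c,s=np.cos(p[2]),np.sin(p[2]); return np.array([p[0]+c*m[0]-s*m[1],p[1]+s*m[0]+c*m[1],m[2]])
    f=lambda p: np.concatenate([proj(s,X(p,m))[0]-uv for s,m,uv in obs])
    r=least_squares(f,x0,loss="soft_l1"); return r.x,f(r.x).reshape(-1,2)
E
python3 - <<'E'
from fit import *
S=snapshot("scene");T=snapshot("top")
sc=lambda x,y:np.array([195+x/7-.43,185+y/7-.43])
tp=lambda x,y:np.array([325+x/7-.43,205+y/7-.43])
o=[(S,(13,-50,0),sc(22,490)),(S,(13,50,0),sc(305,540)),(S,(13,50,14),sc(308,512)),(S,(11,-22,152),sc(62,138)),(S,(11,22,152),sc(200,152)),
(S,(11,22,108),sc(190,262)),(S,(11,-22,108),sc(67,248)),(S,(12,0,62),sc(138,378)),
(T,(11,22,152),tp(225,90)),(T,(11,-22,152),tp(350,150)),(T,(-13,50,8),tp(38,190)),(T,(-13,-50,0),tp(310,320)),(T,(-11,-22,108),tp(298,226))]
p,r=fit(o,[350,-150,0]); print("gauge",p,np.round(r,1).tolist())
sc=lambda x,y:np.array([295+x/7-.43,210+y/7-.43])
tp=lambda x,y:np.array([200+x/7-.43,180+y/7-.43])
# board corners z=10 ; spine ends (+-38,0,64)
o=[(S,(-75,-60,10),sc(35,162)),(S,(75,-60,0),sc(255,460)),(S,(75,60,10),sc(573,320)),(S,(-75,60,10),sc(325,63)),
(S,(40,-35,38),sc(268,283)),(S,(-40,-35,38),sc(150,142)),(S,(40,35,30),sc(445,238)),
(T,(75,60,10),tp(45,112)),(T,(75,-60,10),tp(387,38)),(T,(-75,-60,10),tp(482,460)),(T,(-75,60,10),tp(128,540)),
(T,(40,35,30),tp(132,182)),(T,(40,-35,38),tp(330,132)),(T,(-40,-35,38),tp(380,365)),(T,(-40,35,30),tp(182,410)),(T,(38,0,62),tp(224,138))]
p,r=fit(o,[350,100,0]); print("casting",p,np.round(r,1).tolist())
E
```

```text
gauge [ 5.04177133e+02 -1.38386814e+02 -3.81433360e-01] [[-0.2, 1.5], [0.7, 0.3], [-0.2, -0.2], [-3.5, -0.0], [-3.2, 0.4], [0.5, 1.2], [-1.4, 0.7], [0.6, -0.2], [-1.7, -0.6], [0.6, -0.1], [-0.7, 1.1], [-1.1, 0.7], [-0.6, 2.0]]
casting [5.28427426e+02 1.31421878e+02 2.78801373e-01] [[-1.1, 0.2], [-1.0, 1.3], [-0.4, 0.6], [0.0, 0.2], [-0.2, 0.4], [-1.1, -0.4], [0.9, -0.2], [-0.2, 0.0], [-0.0, -0.3], [0.0, 0.3], [-0.0, 0.2], [-0.9, -0.2], [-0.0, -0.4], [0.1, -0.2], [-1.3, 0.6], [-0.8, 0.5]]
```

```bash
cat > ov.py <<'E'
from h import *
def boxes(): 
    L=[]
    for (x,y,z0,z1) in [(13,50,0,14),(11,22,108,152)]:
        c=[(a*x,b*y,z) for z in (z0,z1) for a,b in ((1,1),(1,-1),(-1,-1),(-1,1))]
        for i in range(4): L+=[[c[i],c[(i+1)%4]],[c[i+4],c[(i+1)%4+4]],[c[i],c[i+4]]]
    t=np.linspace(0,2*np.pi,40)
    for x in (11,-11): L.append([(x,48*np.cos(a),62+48*np.sin(a)) for a in t])
    return L
def cast():
    L=[]
    def box(x,y0,y1,z0,z1):
        c=[(a*x,b,z) for z in (z0,z1) for a,b in ((1,y1),(1,y0),(-1,y0),(-1,y1))]
        for i in range(4): L.extend([[c[i],c[(i+1)%4]],[c[i+4],c[(i+1)%4+4]],[c[i],c[i+4]]])
    box(75,-60,60,0,10); box(40,8,35,10,30); box(40,-35,-8,10,38)
    L.append([(38,0,64),(-38,0,64)])
    t=np.linspace(0,np.pi,15)
    for x in (38,-38): L.append([(x,8*np.cos(a),56+8*np.sin(a)) for a in t])
    return L
def draw(s,crop,L,Rm,t,k,out):
    x,y,w,h=crop
    im=cv2.resize(s["image"][y:y+h,x:x+w,::-1],None,fx=k,fy=k,interpolation=cv2.INTER_CUBIC)
    for l in L:
        p=proj(s,np.array(l)@Rm.T+t)
        p=((p-[x,y]+.5)*k).astype(int)
        cv2.polylines(im,[p.reshape(-1,1,2)],False,(255,0,255),1,cv2.LINE_AA)
    if out: cv2.imwrite(out,im)
    return im
E
python3 - <<'E'
from ov import *
S=snapshot("scene");T=snapshot("top")
Rz=lambda a:R.from_euler("z",a).as_matrix()
g=(Rz(-.381),np.array([504.2,-138.4,0])); c=(Rz(.279),np.array([528.4,131.4,0]))
a=draw(S,(190,190,60,80),boxes(),*g,6,None); b=draw(T,(322,200,65,60),boxes(),*g,6,None)
d=draw(S,(295,210,90,70),cast(),*c,4,None); e=draw(T,(200,180,75,80),cast(),*c,4,None)
o=np.zeros((480,760,3),np.uint8); o[:480,:360]=a; o[:360,360:750]=b; cv2.imwrite("pics/c1.png",o)
o=np.zeros((330,680,3),np.uint8); o[:280,:360]=d; o[:320,365:665]=e; cv2.imwrite("pics/c2.png",o)
E
```

```text
(no output)
```

View pics/c1.png

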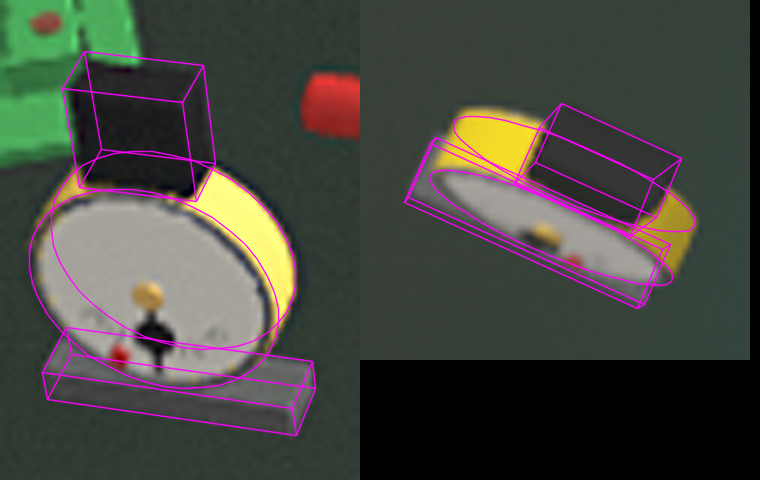

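View pics/c2.png

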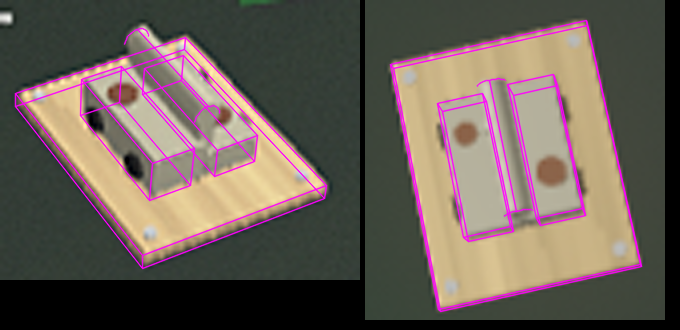

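```bash
cat > mf.py <<'E'
from ov import *
from scipy.optimize import minimize
def sil(s,L,Rm,t,k=4):
    m=np.zeros((420*k,560*k),np.uint8)
    for grp in L:
        p=proj(s,np.array(grp)@Rm.T+t); h=cv2.convexHull(((p+.5)*k).astype(np.int32)); cv2.fillConvexPoly(m,h,255)
    return cv2.resize(m,(560,420),interpolation=cv2.INTER_AREA)/255.
def groups():
    G=[]
    for (x,y,z0,z1) in [(13,50,0,14),(11,22,105,152)]:
        G.append([(a*x,b*y,z) for z in (z0,z1) for a in(1,-1) for b in (1,-1)])
    t=np.linspace(0,2*np.pi,40); G.append([(x,48*np.cos(a),62+48*np.sin(a)) for a in t for x in(11,-11)])
    return G
E
python3 - <<'E'
from mf import *
views=[]
for n in ("scene","top"):
    s=snapshot(n); m=masks_of(s,"gauge"); print(n,m[0]["conf"],m[0]["pixels"].sum(),len(m)); views.append((s,m[0]["pixels"].astype(float)))
G=groups()
f=lambda p: sum(np.abs(sil(s,G,R.from_euler("z",p[2]/100).as_matrix(),np.array([p[0],p[1],0]))-m).sum() for s,m in views)
r=minimize(f,[504,-138,-38],method="Nelder-Mead",options=dict(initial_simplex=[[504,-138,-38],[512,-138,-38],[504,-130,-38],[504,-138,-28]],maxiter=80)); print(r.x,r.fun,f([504.2,-138.4,-38.1]))
p=r.x; g=(R.from_euler("z",p[2]/100).as_matrix(),np.array([p[0],p[1],0]))
S,T=views[0][0],views[1][0]
a=draw(S,(190,190,60,80),boxes(),*g,6,None); b=draw(T,(322,200,65,60),boxes(),*g,6,None)
for im,(x,y),m in((a,(190,190),views[0][1]),(b,(322,200),views[1][1])):
    c,_=cv2.findContours(cv2.resize(m.astype(np.uint8),None,fx=6,fy=6,interpolation=cv2.INTER_NEAREST),cv2.RETR_EXTERNAL,cv2.CHAIN_APPROX_NONE)
    cv2.drawContours(im,[q-np.array([x*6,y*6]) for q in c],-1,(0,255,0),1)
o=np.zeros((480,760,3),np.uint8); o[:480,:360]=a; o[:360,360:750]=b; cv2.imwrite("pics/c3.png",o)
E
```

```text
scene 0.75 1994 2
top 0.59 992 2
[ 504.91645504 -139.03333594  -40.3034813 ] 193.22745098039215 227.78431372549016
```

View pics/c3.png

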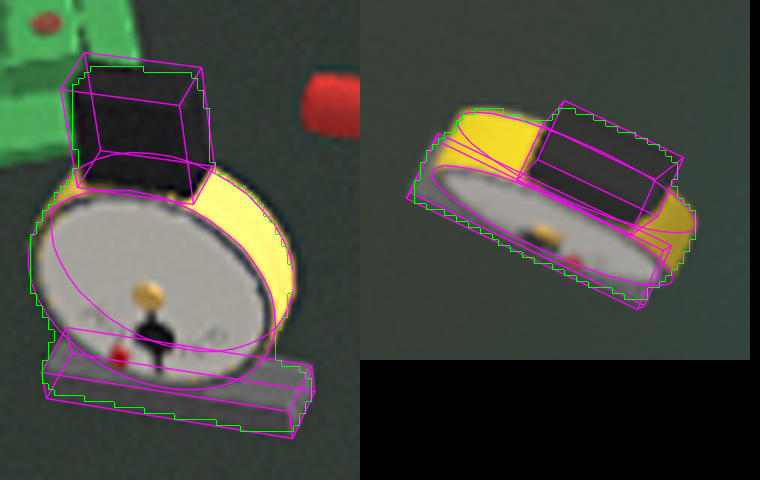

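```bash
cat > plan.py <<'E'
from h import *
import json
def rows(p,q,pt,Rt,n,dec=4):
    """rows from pose (p mm,q) to target (pt, Rt) in n rows"""
    R0=R.from_quat(q); rv=(R0.inv()*Rt).as_rotvec(); tr=[];dr=[]
    step=R.from_rotvec(rv/n); Rc=R0
    for i in range(n):
        tr.append(np.round(Rc.inv().apply((np.asarray(pt)-p)/n)/1000,dec).tolist()); dr.append(np.round(rv/n,dec).tolist()); Rc=Rc*step
    print("total mm",np.round(np.asarray(pt)-p,1),"rot",np.round(rv,4))
    print(json.dumps({"translation":tr,"dr":dr}))
def down(yaw): # tool y along world dir (yaw+90deg), z down
    y=np.array([-np.sin(yaw),np.cos(yaw),0]);z=np.array([0,0,-1.]);x=np.cross(y,z)
    return R.from_matrix(np.stack([x,y,z],1))
E
python3 - <<'E'
from plan import *
o=get_obs(); p,q=o["eef_pos"],o["ee_rot"]; print(o["clock"],p,R.from_quat(q).as_matrix().round(3))
print([get_obs()["eef_pos"].round(2) for _ in range(2)])
p0=np.array([278.524,587.289,214.656])
for y in(-.395,-.395+np.pi):
    rows(p0,q,[505,-139,225],down(y),17)
E
```

```text
1.35 [278.51441451 587.29413167 214.64006616] [[-0.904  0.428 -0.   ]
 [ 0.428  0.904 -0.   ]
 [ 0.    -0.    -1.   ]]
[array([278.51, 587.29, 214.64]), array([278.51, 587.29, 214.64])]
total mm [ 226.5 -726.3   10.3] rot [-0.     -0.     -0.0478]
{"translation": [[-0.0303, -0.0329, -0.0006], [-0.0303, -0.033, -0.0006], [-0.0302, -0.0331, -0.0006], [-0.0301, -0.0331, -0.0006], [-0.03, -0.0332, -0.0006], [-0.0299, -0.0333, -0.0006], [-0.0298, -0.0334, -0.0006], [-0.0297, -0.0335, -0.0006], [-0.0296, -0.0336, -0.0006], [-0.0295, -0.0337, -0.0006], [-0.0294, -0.0337, -0.0006], [-0.0293, -0.0338, -0.0006], [-0.0292, -0.0339, -0.0006], [-0.0291, -0.034, -0.0006], [-0.029, -0.0341, -0.0006], [-0.0289, -0.0341, -0.0006], [-0.0288, -0.0342, -0.0006]], "dr": [[-0.0, -0.0, -0.0028], [-0.0, -0.0, -0.0028], [-0.0, -0.0, -0.0028], [-0.0, -0.0, -0.0028], [-0.0, -0.0, -0.0028], [-0.0, -0.0, -0.0028], [-0.0, -0.0, -0.0028], [-0.0, -0.0, -0.0028], [-0.0, -0.0, -0.0028], [-0.0, -0.0, -0.0028], [-0.0, -0.0, -0.0028], [-0.0, -0.0, -0.0028], [-0.0, -0.0, -0.0028], [-0.0, -0.0, -0.0028], [-0.0, -0.0, -0.0
[... 269 characters left out ...]
-0.0044, -0.0006], [-0.0446, 0.0038, -0.0006], [-0.0432, 0.0118, -0.0006], [-0.0403, 0.0194, -0.0006], [-0.0362, 0.0264, -0.0006], [-0.0308, 0.0325, -0.0006], [-0.0244, 0.0375, -0.0006], [-0.0172, 0.0413, -0.0006], [-0.0094, 0.0437, -0.0006], [-0.0014, 0.0447, -0.0006], [0.0067, 0.0442, -0.0006], [0.0146, 0.0423, -0.0006], [0.0221, 0.0389, -0.0006]], "dr": [[-0.0, 0.0, 0.182], [-0.0, 0.0, 0.182], [-0.0, 0.0, 0.182], [-0.0, 0.0, 0.182], [-0.0, 0.0, 0.182], [-0.0, 0.0, 0.182], [-0.0, 0.0, 0.182], [-0.0, 0.0, 0.182], [-0.0, 0.0, 0.182], [-0.0, 0.0, 0.182], [-0.0, 0.0, 0.182], [-0.0, 0.0, 0.182], [-0.0, 0.0, 0.182], [-0.0, 0.0, 0.182], [-0.0, 0.0, 0.182], [-0.0, 0.0, 0.182], [-0.0, 0.0, 0.182]]}
```

```bash
A='{"translation":[[-0.0258,-0.028,-0.0005],[-0.0258,-0.028,-0.0005],[-0.0258,-0.028,-0.0005],[-0.0258,-0.028,-0.0005],[-0.0258,-0.028,-0.0005],[-0.0258,-0.028,-0.0005],[-0.0258,-0.028,-0.0005],[-0.0258,-0.028,-0.0005],[-0.0258,-0.028,-0.0005],[-0.0258,-0.028,-0.0005]],"dr":[[0,0,0],[0,0,0],[0,0,0],[0,0,0],[0,0,0],[0,0,0],[0,0,0],[0,0,0],[0,0,0],[0,0,0]]}' ; python3 -m jog '{"translation":[[-0.0258,-0.028,-0.0005],[-0.0258,-0.028,-0.0005],[-0.0258,-0.028,-0.0005],[-0.0258,-0.028,-0.0005],[-0.0258,-0.028,-0.0005],[-0.0258,-0.028,-0.0005],[-0.0258,-0.028,-0.0005],[-0.0258,-0.028,-0.0005],[-0.0258,-0.028,-0.0005],[-0.0258,-0.028,-0.0005]],"dr":[[0,0,0],[0,0,0],[0,0,0],[0,0,0],[0,0,0],[0,0,0],[0,0,0],[0,0,0],[0,0,0],[0,0,0]]}' 0.095
python3 -m jog '{"translation":[[-0.0258,-0.028,-0.0005],[-0.0258,-0.028,-0.0005],[-0.0258,-0.028,-0.0005],[-0.0258,-0.028,-0.0005],[-0.0258,-0.028,-0.0005],[-0.0258,-0.028,-0.0005],[-0.0258,-0.028,-0.0005],[-0.0258,-0.028,-0.0005],[-0.0258,-0.028,-0.0005],[-0.0258,-0.028,-0.0005]],"dr":[[0,0,0],[0,0,0],[0,0,0],[0,0,0],[0,0,0],[0,0,0],[0,0,0],[0,0,0],[0,0,0],[0,0,-0.048]]}'
python3 - <<'E'
from plan import *
s=snapshot("wrist"); cv2.imwrite("pics/d1.png",s["image"][:,:,::-1])
o=get_obs();print(o["clock"],o["eef_pos"],o["contact_force"],o["ft_torque"]); rows(o["eef_pos"],o["ee_rot"],[505,-139,200],down(-.395),1)
from ov import *
im=draw(s,(0,0,560,420),boxes(),R.from_euler("z",-.403).as_matrix(),np.array([504.9,-139,0]),1,"pics/d2.png")
E
```

```text
clock: 2.35
eef_pos: [391.9, 222.3, 219.9]
ee_rot: [0.219, 0.976, 0.0, 0.0]
contact_force: [0.1, 0.5, 0.3]
width: 1.003
clock: 3.35
eef_pos: [505.1, -141.4, 224.9]
ee_rot: [0.196, 0.981, 0.0, 0.0]
contact_force: [0.4, 0.2, 0.0]
width: 0.999
3.4 [ 506.2050634  -145.97692036  224.94340943] [-1.70982705 -2.04793163 -0.1241834 ] [-0.09240606  0.0461056  -0.04776019]
total mm [ -1.2   7.  -24.9] rot [-0.0033  0.0028  0.0002]
{"translation": [[0.0039, 0.0061, 0.0249]], "dr": [[-0.0033, 0.0028, 0.0002]]}
```

View pics/d2.png

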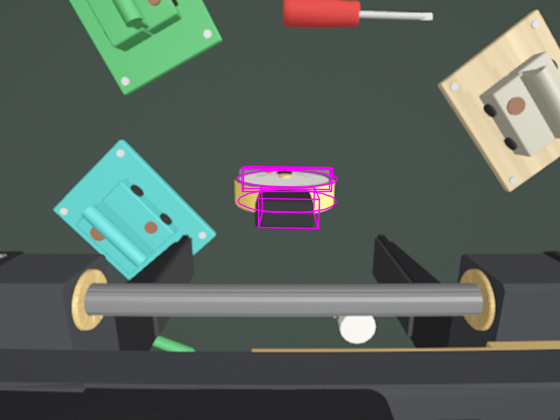

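The wrist view confirms the gauge pose fit: the grip is at about (290,210) inside the overlay. Next I'll settle and correct.

```bash
python3 -m jog '{"translation":[[0,0,0],[0,0,0],[0,0,0]],"dr":[[0,0,0],[0,0,0],[0,0,0]]}'
python3 - <<'E'
from plan import *
s=snapshot("wrist")
o=get_obs();print(o["clock"],o["eef_pos"],o["contact_force"]); rows(o["eef_pos"],o["ee_rot"],[505,-139,113],down(-.4),1)
from ov import *
im=draw(s,(220,140,130,110),boxes(),R.from_euler("z",-.403).as_matrix(),np.array([504.9,-139,0]),5,"pics/d3.png")
im=draw(s,(220,140,130,110),[],R.from_euler("z",-.403).as_matrix(),np.array([504.9,-139,0]),5,"pics/d4.png")
E
```

```text
clock: 3.7
eef_pos: [504.6, -138.8, 224.6]
ee_rot: [0.196, 0.981, 0.0, -0.0]
contact_force: [0.4, -1.1, 0.2]
width: 1.001
3.75 [ 504.6258572  -138.72166669  224.70586471] [-0.15148604 -0.52640614  0.03005225]
total mm [   0.4   -0.3 -111.7] rot [0.0001 0.0001 0.0065]
{"translation": [[-0.0004, -0.0001, 0.1117]], "dr": [[0.0001, 0.0001, 0.0065]]}
```

View pics/d3.png

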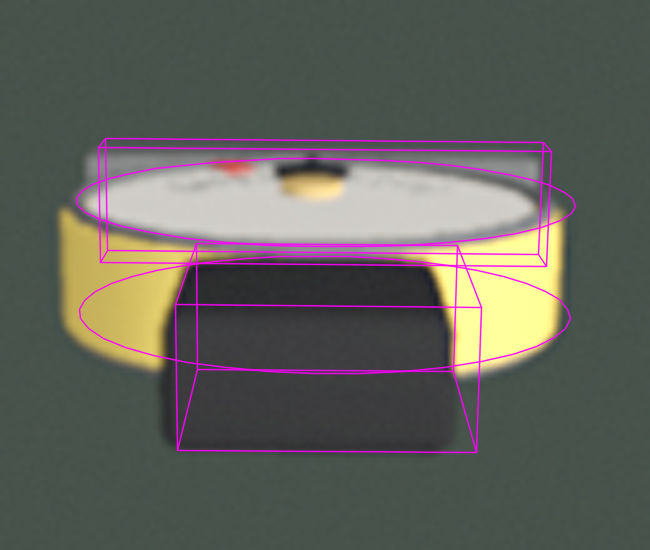

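View pics/d4.png

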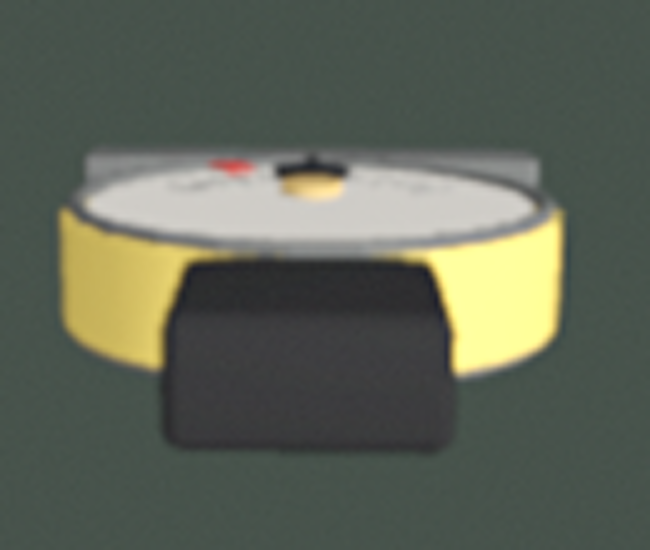

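```bash
python3 -m jog '{"translation":[[0,-0.0015,0.02],[0,0,0.025],[0,0,0.025],[0,0,0.02],[0,0,0.015],[0,0,0.007],[0,0,0],[0,0,0]],"dr":[[0,0,0.006],[0,0,0],[0,0,0],[0,0,0],[0,0,0],[0,0,0],[0,0,0],[0,0,0]]}' 0.095
python3 -m jog '{"translation":[[0,0,0],[0,0,0],[0,0,0],[0,0,0],[0,0,0],[0,0,0]],"dr":[[0,0,0],[0,0,0],[0,0,0],[0,0,0],[0,0,0],[0,0,0]]}' 0.03
python3 - <<'E'
from plan import *
o=get_obs();print(o)
E
```

```text
clock: 4.55
eef_pos: [504.9, -141.2, 113.7]
ee_rot: [0.199, 0.98, -0.0, 0.001]
contact_force: [0.8, 0.6, 0.8]
width: 0.999
clock: 5.15
eef_pos: [504.2, -141.2, 112.7]
ee_rot: [0.199, 0.98, 0.0, -0.0]
contact_force: [0.3, -0.4, -0.4]
width: 0.553
{'clock': 5.15, 'joints': array([-3.75594417e-01, -6.93702479e-02,  2.02541737e+00,  2.78312589e-05,
        1.18558413e+00, -1.54551559e+00]), 'joint_velocities': array([ 2.35602174e-04,  1.14318644e-03,  5.35436426e-04, -1.17266736e-04,
        1.08212018e-05, -9.19938482e-04]), 'tau': array([-1.78170067e-03, -3.03921247e+01, -3.35993707e+01, -3.14731209e-02,
        8.29748763e-02,  1.02396932e-04]), 'eef_pos': array([ 504.21493429, -141.19407292,  112.65584304]), 'ee_rot': array([ 1.99103293e-01,  9.79978509e-01,  1.60621449e-05, -1.67598124e-05]), 'contact_force': array([ 0.25056177, -0.35737645, -0.40801417]), 'ft_torque': array([-0.01375026, -0.00055772, -0.00974128]), 'width': 0.5525858255262637}
```

```bash
python3 -m jog '{"translation":[[0,0,0],[0,0,0],[0,0,0],[0,0,0],[0,0,0],[0,0,0]],"dr":[[0,0,0],[0,0,0],[0,0,0],[0,0,0],[0,0,0],[0,0,0]]}' 0.02
```

```text
clock: 5.75
eef_pos: [504.2, -141.0, 112.6]
ee_rot: [0.199, 0.98, 0.0, -0.0]
contact_force: [-0.0, 1.2, -1.1]
width: 0.46
```

```bash
python3 -m jog '{"translation":[[0,0,-0.01],[0,0,-0.02],[0,0,-0.03],[0,0,-0.03],[0,0,-0.02],[0,0,0],[0,0,0]],"dr":[[0,0,0],[0,0,0],[0,0,0],[0,0,0],[0,0,0],[0,0,0],[0,0,0]]}'
python3 - <<'E'
from plan import *
o=get_obs();print(o["width"],o["contact_force"]); rows(o["eef_pos"],o["ee_rot"],[528.4,131.4,222.6],down(.279),10)
E
```

```text
clock: 6.45
eef_pos: [504.0, -141.2, 222.4]
ee_rot: [0.199, 0.98, -0.0, -0.0]
contact_force: [0.7, -0.2, -3.5]
width: 0.461
0.46134253347272164 [ 0.7404529  -0.22112183 -3.4580664 ]
total mm [2.440e+01 2.726e+02 2.000e-01] rot [-2.000e-04 -2.000e-04 -6.799e-01]
{"translation": [[0.0084, 0.0261, -0.0], [0.0066, 0.0266, -0.0], [0.0048, 0.0269, -0.0], [0.0029, 0.0272, -0.0], [0.0011, 0.0273, -0.0], [-0.0008, 0.0274, -0.0], [-0.0026, 0.0272, -0.0], [-0.0045, 0.027, -0.0], [-0.0063, 0.0266, -0.0], [-0.0081, 0.0261, -0.0]], "dr": [[-0.0, -0.0, -0.068], [-0.0, -0.0, -0.068], [-0.0, -0.0, -0.068], [-0.0, -0.0, -0.068], [-0.0, -0.0, -0.068], [-0.0, -0.0, -0.068], [-0.0, -0.0, -0.068], [-0.0, -0.0, -0.068], [-0.0, -0.0, -0.068], [-0.0, -0.0, -0.068]]}
```

```bash
python3 -m jog '{"translation":[[0.0084,0.0261,0],[0.0066,0.0266,0],[0.0048,0.0269,0],[0.0029,0.0272,0],[0.0011,0.0273,0],[-0.0008,0.0274,0],[-0.0026,0.0272,0],[-0.0045,0.027,0],[-0.0063,0.0266,0],[-0.0081,0.0261,0]],"dr":[[0,0,-0.068],[0,0,-0.068],[0,0,-0.068],[0,0,-0.068],[0,0,-0.068],[0,0,-0.068],[0,0,-0.068],[0,0,-0.068],[0,0,-0.068],[0,0,-0.068]]}'
python3 -m jog '{"translation":[[0,0,0],[0,0,0],[0,0,0],[0,0,0],[0,0,0],[0,0,0],[0,0,0],[0,0,0]],"dr":[[0,0,0],[0,0,0],[0,0,0],[0,0,0],[0,0,0],[0,0,0],[0,0,0],[0,0,0]]}'
cat > look.py <<'E'
from plan import *; from ov import *
import sys
def look(tag,foot=112.6,off=(0,0)):
    S=snapshot("scene");T=snapshot("top");o=get_obs();p=o["eef_pos"];Rt=R.from_quat(o["ee_rot"])
    print(o["clock"],p.round(2),o["contact_force"].round(1),o["width"])
    M=Rt.as_matrix(); Rg=np.stack([-M[:,0],M[:,1],-M[:,2]],1)   # gauge axes from tool
    t=p+M[:,2]*foot
    Rc=R.from_euler("z",.279).as_matrix(); tc=np.array([528.4,131.4,0])
    print("foot in casting",(Rc.T@(t-tc)).round(1))
    im=[]
    for s in (S,T):
        c=proj(s,np.array([t+[0,0,60]]))[0].astype(int); x,y=max(0,c[0]-48),max(0,c[1]-60)
        a=draw(s,(x,y,96,120),boxes(),Rg,t,4,None); 
        b=draw(s,(x,y,96,120),[],Rg,t,4,None); print(x,y); im.append((a,b))
    cv2.imwrite(f"pics/{tag}_ov.png",np.hstack([i[0] for i in im])); cv2.imwrite(f"pics/{tag}.png",np.hstack([i[1] for i in im]))
    return S,T,Rg,t
if __name__=="__main__": look(sys.argv[1])
E
python3 look.py e1
```

```text
clock: 7.45
eef_pos: [527.3, 132.2, 219.8]
ee_rot: [-0.141, 0.99, -0.0, -0.002]
contact_force: [0.4, -0.4, -2.2]
width: 0.465
clock: 8.25
eef_pos: [528.7, 131.2, 222.7]
ee_rot: [-0.139, 0.99, -0.0, 0.0]
contact_force: [0.2, 1.0, -2.3]
width: 0.463
8.35 [528.68 131.29 222.73] [ 0.6  0.3 -3.4] 0.4623118342566532
foot in casting [  0.3  -0.2 110.1]
292 127
180 145
```

View pics/e1_ov.png

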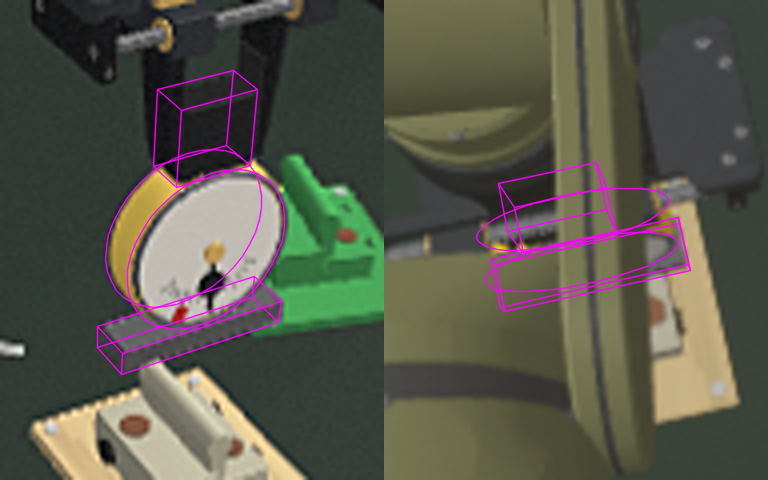

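View pics/e1.png

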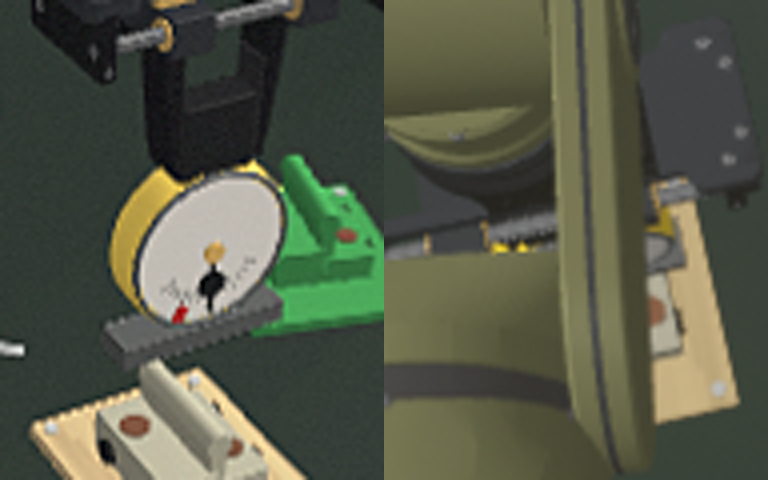

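```bash
cat > mark.py <<'E'
from look import *
def mark(tag,foot=112.6):
    S,T,Rg,t=look(tag,foot)
    im=S["image"].astype(float)
    c0=proj(S,np.array([t+Rg@[11,0,62]]))[0]; H,W=im.shape[:2]; yy,xx=np.mgrid[:H,:W]
    near=(np.hypot(xx-c0[0],yy-c0[1])<30)
    r=im[...,0]-(im[...,1]+im[...,2])/2; w=np.where(near&(r>50),r,0)
    rc=(np.array([(w*yy).sum(),(w*xx).sum()])/w.sum())
    # orange hub
    h=np.where((np.hypot(xx-c0[0],yy-c0[1])<10)&(im[...,0]-im[...,2]>50)&(im[...,1]-im[...,2]>25),1.,0)
    hc=np.array([(h*yy).sum(),(h*xx).sum()])/max(h.sum(),1)
    loc=lambda q,x: Rg.T@(onplane(S,q,t+Rg@[x,0,62],Rg[:,0])-t)
    m=loc(rc,11.2);hb=loc(hc,14)
    print("red px",rc.round(2),m.round(1),"hub px",hc.round(2),hb.round(1))
    d=m-[0,0,62];print("mark angle (model centre)",np.arctan2(-d[1],-d[2]),np.hypot(d[1],d[2]))
    d=m-hb;print("mark angle (hub)",np.arctan2(-d[1],-d[2]),np.hypot(d[1],d[2]))
    # dial rectified view
    k=8;ys=np.linspace(-48,48,96*6);zs=np.linspace(48,-48,96*6)
    Y,Z=np.meshgrid(ys,zs); P=np.stack([np.full(Y.size,11.2),Y.ravel(),62+Z.ravel()],1)@Rg.T+t
    uv=proj(S,P).astype(np.float32).reshape(576,576,2)
    rec=cv2.remap(S["image"],uv[...,0],uv[...,1],cv2.INTER_CUBIC)[:,:,::-1].copy(); cv2.imwrite(f"pics/{tag}_dial.png",rec)
if __name__=="__main__": mark(sys.argv[1])
E
python3 mark.py e2
```

```text
8.45 [528.67 131.34 222.71] [-0.8  0.6 -2.5] 0.461735813356553
foot in casting [ 3.000e-01 -1.000e-01  1.101e+02]
292 127
180 145
red px [183.56 329.94] [ 11.2 -33.9  87.1] hub px [189.75 345.25] [14.   2.7 62. ]
mark angle (model centre) 2.2078119530350264 42.13451960013802
mark angle (hub) 2.170869004205085 44.297939926279746
```

View pics/e2_dial.png

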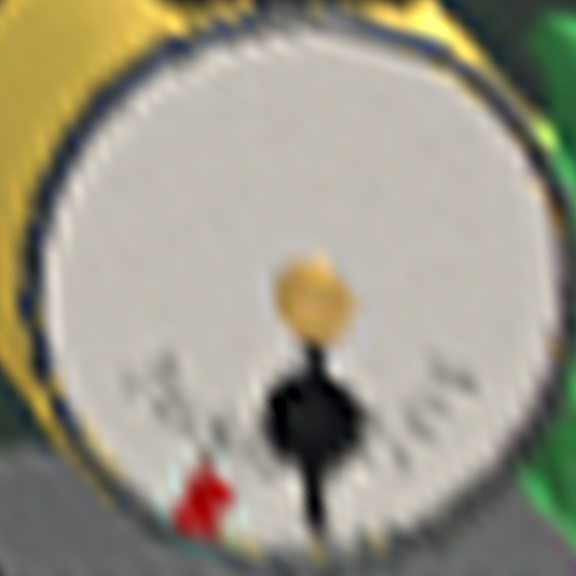

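Gauge held level, pointer at 0, red mark at roughly 0.43 to the lower left. Lowering onto the spine.

```bash
python3 -m jog '{"translation":[[0,0,0.01],[0,0,0.015],[0,0,0.01],[0,0,0.006],[0,0,0],[0,0,0]],"dr":[[0,0,0],[0,0,0],[0,0,0],[0,0,0],[0,0,0],[0,0,0]]}'
python3 -m jog '{"translation":[[0,0,0.001],[0,0,0.001],[0,0,0.001],[0,0,0]],"dr":[[0,0,0],[0,0,0],[0,0,0],[0,0,0]]}'
python3 -m jog '{"translation":[[0,0,0.001],[0,0,0],[0,0,0]],"dr":[[0,0,0],[0,0,0],[0,0,0]]}'
```

```text
clock: 9.05
eef_pos: [528.7, 131.3, 181.5]
ee_rot: [-0.139, 0.99, -0.0, -0.0]
contact_force: [-0.7, 0.4, -2.2]
width: 0.461
clock: 9.45
eef_pos: [528.6, 131.3, 178.7]
ee_rot: [-0.139, 0.99, -0.0, 0.0]
contact_force: [-0.7, -1.1, -3.5]
width: 0.46
clock: 9.75
eef_pos: [528.6, 131.3, 177.6]
ee_rot: [-0.139, 0.99, 0.0, -0.0]
contact_force: [0.0, -0.5, -2.6]
width: 0.46
```

```bash
python3 -m jog '{"translation":[[0,0,0.0006],[0,0,0],[0,0,0]],"dr":[[0,0,0],[0,0,0],[0,0,0]]}'
python3 -m jog '{"translation":[[0,0,0.0005],[0,0,0],[0,0,0]],"dr":[[0,0,0],[0,0,0],[0,0,0]]}'
python3 -m jog '{"translation":[[0,0,0.0005],[0,0,0],[0,0,0]],"dr":[[0,0,0],[0,0,0],[0,0,0]]}'
python3 look.py f1
```

```text
clock: 10.05
eef_pos: [528.7, 131.3, 177.0]
ee_rot: [-0.139, 0.99, -0.0, -0.0]
contact_force: [0.1, -0.6, -2.5]
width: 0.462
clock: 10.35
eef_pos: [528.6, 131.3, 176.5]
ee_rot: [-0.139, 0.99, 0.0, -0.0]
contact_force: [0.8, -0.3, -2.3]
width: 0.461
clock: 10.65
eef_pos: [528.7, 131.3, 176.4]
ee_rot: [-0.139, 0.99, -0.0, 0.0]
contact_force: [-0.8, -0.5, -0.2]
width: 0.466
10.75 [528.73 131.33 176.41] [-0.9  0.1 -0.3] 0.45953989440632137
foot in casting [ 0.3 -0.2 63.8]
291 145
182 150
```

View pics/f1.png

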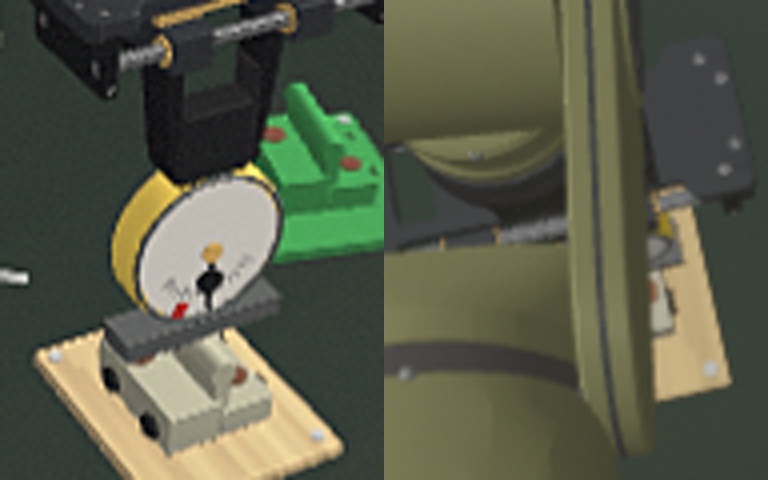

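Run:
```python
from mf import *
s=snapshot("scene"); o=get_obs();p=o["eef_pos"];M=R.from_quat(o["ee_rot"]).as_matrix(); Rg=np.stack([-M[:,0],M[:,1],-M[:,2]],1); t=p+M[:,2]*112.4
x,y,w,h=(300,175,90,95);k=6
im=draw(s,(x,y,w,h),boxes(),Rg,t,k,None)
for l in cast():
    q=proj(s,np.array(l)@R.from_euler("z",.279).as_matrix().T+[528.4,131.4,0]); cv2.polylines(im,[((q-[x,y]+.5)*k).astype(int).reshape(-1,1,2)],False,(0,255,0),1,cv2.LINE_AA)
cv2.imwrite("pics/f2.png",im)
```

```text
(no output)
```

View pics/f2.png

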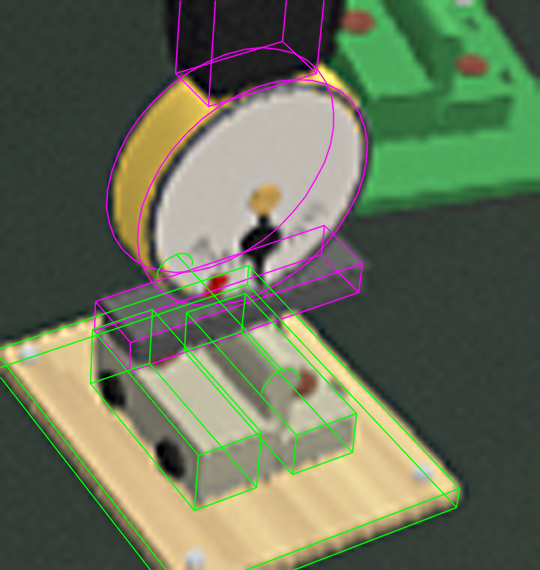

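```bash
cat > roll.py <<'E'
from plan import *
import sys
def roll(a0,a1,n,L=112.4,press=0.):
    def tcp(a): # casting frame y,z
        y=-8*np.sin(a)-L*np.sin(a); z=56+8*np.cos(a)+L*np.cos(a); return np.array([y,z])
    tr=[];dr=[]
    for i in range(n):
        a=a0+(a1-a0)*i/n;b=a0+(a1-a0)*(i+1)/n
        d=tcp(b)-tcp(a)
        ty=np.array([np.cos(a),np.sin(a)]);tz=-np.array([-np.sin(a),np.cos(a)]) # tool y,z at angle a
        tr.append([0,round(d@ty/1000,4),round(d@tz/1000,4)]);dr.append([round(-(b-a),4),0,0])
    print(json.dumps({"translation":tr,"dr":dr}))
if __name__=="__main__": roll(float(sys.argv[1]),float(sys.argv[2]),int(sys.argv[3]))
E
python3 roll.py 0 .42 10; python3 -c "
from plan import *
o=get_obs();M=R.from_quat(o['ee_rot']).as_matrix();print(M.round(4))"
```

```text
{"translation": [[0, -0.0051, 0.0001], [0, -0.0051, 0.0001], [0, -0.0051, 0.0001], [0, -0.0051, 0.0001], [0, -0.0051, 0.0001], [0, -0.0051, 0.0001], [0, -0.0051, 0.0001], [0, -0.0051, 0.0001], [0, -0.0051, 0.0001], [0, -0.0051, 0.0001]], "dr": [[-0.042, 0, 0], [-0.042, 0, 0], [-0.042, 0, 0], [-0.042, 0, 0], [-0.042, 0, 0], [-0.042, 0, 0], [-0.042, 0, 0], [-0.042, 0, 0], [-0.042, 0, 0], [-0.042, 0, 0]]}
[[-9.613e-01 -2.756e-01  3.000e-04]
 [-2.756e-01  9.613e-01  1.000e-04]
 [-3.000e-04 -0.000e+00 -1.000e+00]]
```

```bash
python3 -m jog '{"translation":[[0,-0.00253,0.00003],[0,-0.00253,0.00003],[0,-0.00253,0.00003],[0,-0.00253,0.00003],[0,-0.00253,0.00003],[0,-0.00253,0.00003],[0,-0.00253,0.00003],[0,-0.00253,0.00003],[0,-0.00253,0.00003],[0,0,0]],"dr":[[-0.021,0,0],[-0.021,0,0],[-0.021,0,0],[-0.021,0,0],[-0.021,0,0],[-0.021,0,0],[-0.021,0,0],[-0.021,0,0],[-0.021,0,0],[0,0,0]]}'
python3 -m jog '{"translation":[[0,-0.00253,0.00003],[0,-0.00253,0.00003],[0,-0.00253,0.00003],[0,-0.00253,0.00003],[0,-0.00253,0.00003],[0,-0.00253,0.00003],[0,-0.00253,0.00003],[0,-0.00253,0.00003],[0,-0.00253,0.00003],[0,0,0]],"dr":[[-0.021,0,0],[-0.021,0,0],[-0.021,0,0],[-0.021,0,0],[-0.021,0,0],[-0.021,0,0],[-0.021,0,0],[-0.021,0,0],[-0.021,0,0],[0,0,0]]}'
python3 -m jog '{"translation":[[0,-0.00253,0.00003],[0,-0.00253,0.00003],[0,0,0],[0,0,0],[0,0,0],[0,0,0],[0,0,0],[0,0,0],[0,0,0],[0,0,0]],"dr":[[-0.021,0,0],[-0.021,0,0],[0,0,0],[0,0,0],[0,0,0],[0,0,0],[0,0,0],[0,0,0],[0,0,0],[0,0,0]]}'
python3 -m jog '{"translation":[[0,0,0],[0,0,0],[0,0,0],[0,0,0],[0,0,0]],"dr":[[0,0,0],[0,0,0],[0,0,0],[0,0,0],[0,0,0]]}'
sed -i 's/r=im\[...,0\]-(im\[...,1\]+im\[...,2\])\/2/r=im[...,0]-im[...,1:].max(-1)/' mark.py
python3 mark.py g1; python3 -c "
from plan import *
o=get_obs();M=R.from_quat(o['ee_rot']).as_matrix();print('tilt',np.arctan2(M[2,1],-M[2,2]), M.round(4))"
```

```text
clock: 11.8
eef_pos: [535.4, 108.9, 174.2]
ee_rot: [-0.138, 0.986, 0.094, -0.013]
contact_force: [-0.7, 1.9, 4.0]
width: 0.462
clock: 12.8
eef_pos: [541.3, 88.3, 167.9]
ee_rot: [-0.136, 0.972, 0.187, -0.026]
contact_force: [-0.1, 0.1, 6.2]
width: 0.461
clock: 13.8
eef_pos: [542.5, 83.8, 166.0]
ee_rot: [-0.136, 0.968, 0.207, -0.029]
contact_force: [0.4, -0.1, 6.6]
width: 0.461
clock: 14.3
eef_pos: [542.5, 83.8, 166.0]
ee_rot: [-0.136, 0.968, 0.207, -0.029]
contact_force: [0.4, -0.9, 5.6]
width: 0.463
14.4 [542.55  83.84 165.98] [ 0.3 -0.3  5.7] 0.4622368909419367
foot in casting [ 0.6 -3.6 63.2]
289 145
184 149
red px [227.84 329.88] [ 11.2 -15.6  24. ] hub px [213.75 331.95] [14.   2.1 60.7]
mark angle (model centre) 0.38909106997893766 41.081258464176244
mark angle (hub) 0.44882765923196566 40.73574132577624
tilt 0.4213267914753268 [[-9.614e-01 -2.516e-01 -1.119e-01]
 [-2.753e-01  8.772e-01  3.934e-01]
 [-8.000e-04  4.090e-01 -9.125e-01]]
```

View pics/g1_dial.png

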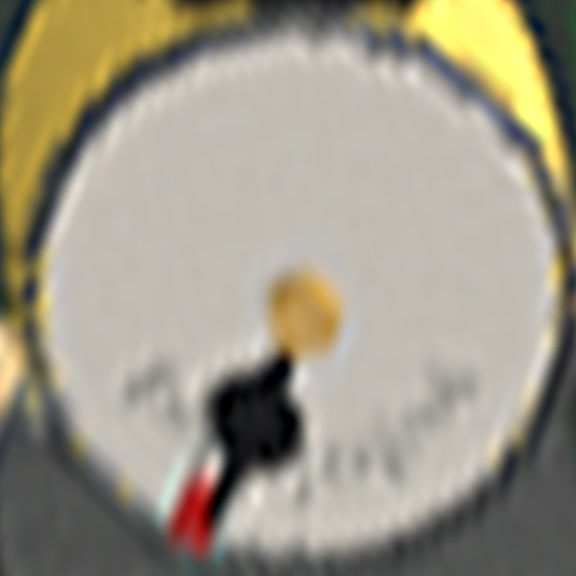

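View pics/g1_ov.png

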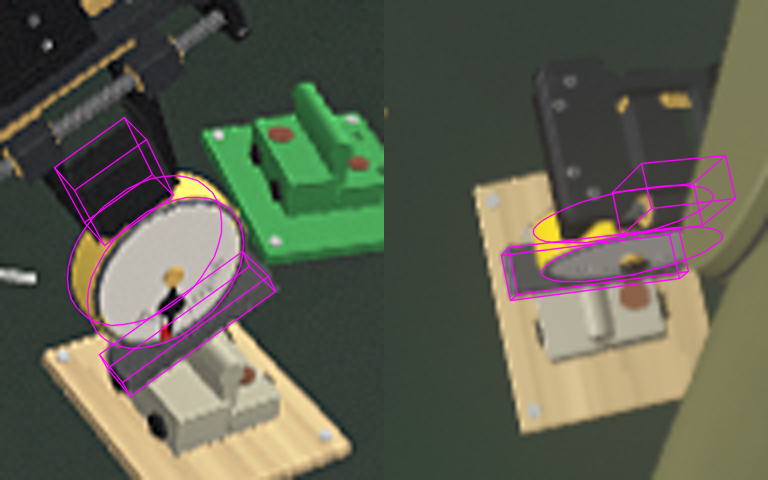

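```bash
cat > circ.py <<'E'
import cv2,numpy as np,sys
from scipy.optimize import least_squares
def run(tag):
    im=cv2.imread(f"pics/{tag}_dial.png").astype(float); b,g,r=im[...,0],im[...,1],im[...,2]
    c=np.array([300.,290.])
    for it in range(3):
        P=[]
        for th in np.deg2rad(np.arange(0,360,3)):
            rr=np.arange(200,290,.5); x=c[0]+rr*np.sin(th);y=c[1]+rr*np.cos(th)  # th=0 down
            v=cv2.remap(b.astype(np.float32),x.astype(np.float32)[None],y.astype(np.float32)[None],cv2.INTER_LINEAR)[0]
            k=np.where(v<145)[0]   # blue channel: white->dark or yellow
            deg=np.rad2deg(th)
            if (deg<45 or deg>315) or len(k)==0: continue
            if k[0]==0: continue
            P.append((x[k[0]],y[k[0]]))
        P=np.array(P); f=lambda p:np.hypot(P[:,0]-p[0],P[:,1]-p[1])-p[2]
        s=least_squares(f,[*c,255],loss="soft_l1",f_scale=3); c=s.x[:2]
    rd=(r-np.maximum(g,b)); yy,xx=np.mgrid[:576,:576]; w=np.where((rd>60)&(np.hypot(xx-c[0],yy-c[1])<265)&(yy>400)&(g<110),rd,0)
    m=np.array([(w*xx).sum(),(w*yy).sum()])/w.sum()
    bk=(im.max(-1)<75)&(np.hypot(xx-c[0],yy-c[1])<170)&(yy>330)
    q=np.array([xx[bk].mean(),yy[bk].mean()])
    d=m-c; print(tag,"circle",s.x.round(1),"resid",np.abs(f(s.x)).mean().round(1),"red",m.round(1),"angle",np.arctan2(-d[0],d[1]).round(4),"r mm",(np.hypot(*d)/6).round(1),"bob",q.round(1))
for t in sys.argv[1:]: run(t)
E
python3 circ.py e2 g1
python3 - <<'E'
# parallax: shift on dial plane per mm height, in gauge frame (y,z) for tilt 0 and .421
from h import *
s=snapshot("scene"); C=np.array(s["pose"])[:3,3]
for a,c in((0,[531,131,172]),(.421,[536,105,120])):
    Rg=(R.from_euler("z",.279)*R.from_euler("x",a)).as_matrix(); d=Rg.T@(C-np.array(c)); print(a,(-d[1:]/d[0]).round(3))
E
```

```text
e2 circle [300.7 288.  255.9] resid 1.4 red [203.5 503.2] angle 0.4242 r mm 39.3 bob [312.2 414.8]
g1 circle [299.3 294.4 256.7] resid 2.1 red [194.4 511.1] angle 0.4506 r mm 40.1 bob [257.4 414.5]
0 [ 0.683 -0.828]
0.421 [ 0.209 -1.091]
```

The pointer reads about 0.42 and is touching the right part of the red mark (about (195,511) in the rectified dial). I'll rock back a little so the whole mark is uncovered and can be measured at a tilted view.

```bash
python3 -m jog '{"translation":[[0,0.00241,0.00002],[0,0.00241,0.00002],[0,0.00241,0.00002],[0,0.00241,0.00002],[0,0.00241,0.00002],[0,0.00241,0.00002],[0,0.00241,0.00002],[0,0,0],[0,0,0],[0,0,0]],"dr":[[0.02,0,0],[0.02,0,0],[0.02,0,0],[0.02,0,0],[0.02,0,0],[0.02,0,0],[0.02,0,0],[0,0,0],[0,0,0],[0,0,0]]}'
python3 -m jog '{"translation":[[0,0,0],[0,0,0],[0,0,0],[0,0,0],[0,0,0],[0,0,0],[0,0,0],[0,0,0]],"dr":[[0,0,0],[0,0,0],[0,0,0],[0,0,0],[0,0,0],[0,0,0],[0,0,0],[0,0,0]]}'
python3 mark.py g2;python3 mark.py g3; python3 circ.py g2 g3; python3 -c "
from plan import *
o=get_obs();M=R.from_quat(o['ee_rot']).as_matrix();print('tilt',np.arctan2(M[2,1],-M[2,2]))"
```

```text
clock: 15.45
eef_pos: [538.3, 98.5, 171.5]
ee_rot: [-0.138, 0.981, 0.138, -0.019]
contact_force: [1.0, -1.7, 5.6]
width: 0.462
clock: 16.25
eef_pos: [538.3, 98.5, 171.6]
ee_rot: [-0.138, 0.981, 0.138, -0.019]
contact_force: [0.4, -2.2, 6.0]
width: 0.458
16.35 [538.35  98.51 171.54] [ 1.1 -2.6  5.6] 0.46427502299505413
foot in casting [ 0.6 -3.3 63.3]
289 145
184 149
red px [225.72 331.46] [ 11.2 -14.2  24.9] hub px [211.45 335.3 ] [14.   1.9 61.3]
mark angle (model centre) 0.366991040374604 39.71195424661594
mark angle (hub) 0.4171110222985189 39.82434370089574
16.45 [538.34  98.52 171.56] [ 1.3 -2.2  5.7] 0.4593833376893429
foot in casting [ 0.6 -3.3 63.3]
289 145
184 149
red px [225.72 331.46] [ 11.2 -14.3  24.9] hub px [211.43 335.43] [14.   2.2 61.2]
mark angle (model centre) 0.36690969537209334 39.741747681994916
mark angle (hub) 0.42523029952933195 39.82341152657745
g2 circle [298.9 291.6 256. ] resid 2.0 red [201.6 508.4] angle 0.4222 r mm 39.6 bob [275.3 416.9]
g3 circle [299.  291.6 255.9] resid 2.0 red [201.4 508.5] angle 0.4226 r mm 39.7 bob [275.2 416.9]
tilt 0.27950208002413324
```

View pics/g2_dial.png

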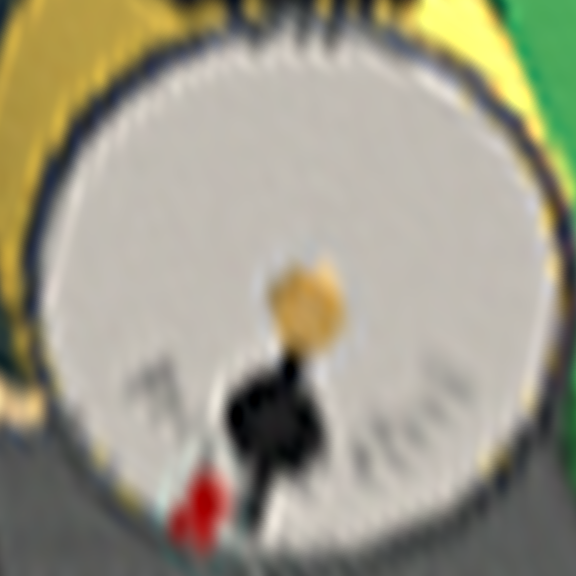

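```bash
python3 -m jog '{"translation":[[0,-0.00259,0.00002],[0,-0.00259,0.00002],[0,-0.00259,0.00002],[0,-0.00259,0.00002],[0,-0.00259,0.00002],[0,-0.00259,0.00002],[0,-0.00259,0.00002],[0,0,0],[0,0,0],[0,0,0]],"dr":[[-0.0215,0,0],[-0.0215,0,0],[-0.0215,0,0],[-0.0215,0,0],[-0.0215,0,0],[-0.0215,0,0],[-0.0215,0,0],[0,0,0],[0,0,0],[0,0,0]]}'
python3 -m jog '{"translation":[[0,0,0],[0,0,0],[0,0,0],[0,0,0],[0,0,0],[0,0,0],[0,0,0],[0,0,0],[0,0,0],[0,0,0]],"dr":[[0,0,0],[0,0,0],[0,0,0],[0,0,0],[0,0,0],[0,0,0],[0,0,0],[0,0,0],[0,0,0],[0,0,0]]}'
python3 mark.py h1; python3 circ.py h1; python3 -c "
from plan import *
o=get_obs();M=R.from_quat(o['ee_rot']).as_matrix();print('tilt',np.arctan2(M[2,1],-M[2,2]))
s=snapshot('scene');cv2.imwrite('pics/h2.png',cv2.resize(s['image'][170:270,290:390,::-1],None,fx=6,fy=6,interpolation=cv2.INTER_CUBIC))
s=snapshot('top');cv2.imwrite('pics/h3.png',s['image'][...,::-1])
s=snapshot('wrist');cv2.imwrite('pics/h4.png',s['image'][...,::-1])
"
```

```text
clock: 17.45
eef_pos: [542.8, 83.0, 165.6]
ee_rot: [-0.136, 0.967, 0.213, -0.03]
contact_force: [0.8, -1.0, 6.9]
width: 0.462
clock: 18.45
eef_pos: [542.8, 83.0, 165.6]
ee_rot: [-0.136, 0.967, 0.213, -0.029]
contact_force: [-0.5, -1.0, 6.5]
width: 0.463
18.55 [542.77  83.   165.61] [ 0.7 -0.5  6.6] 0.46147886099180674
foot in casting [ 0.6 -3.2 63.4]
289 145
184 149
red px [227.93 329.89] [ 11.2 -15.8  23.8] hub px [213.62 332.  ] [14.   2.6 60.8]
mark angle (model centre) 0.3915946809623404 41.28901302123406
mark angle (hub) 0.46147411335982225 41.336694784307
h1 circle [298.6 293.9 255.9] resid 1.8 red [193.5 512.9] angle 0.4474 r mm 40.5 bob [255.6 414.5]
tilt 0.4332429218887392
```

View pics/h2.png

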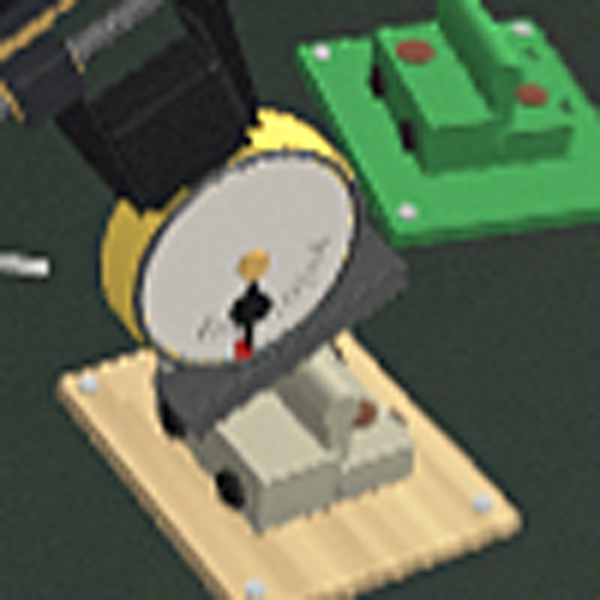

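View pics/h3.png

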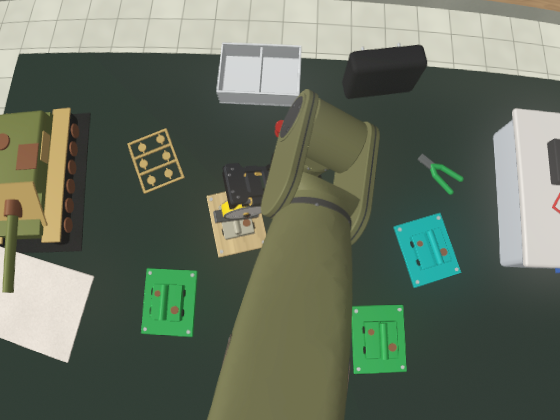

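View pics/h4.png

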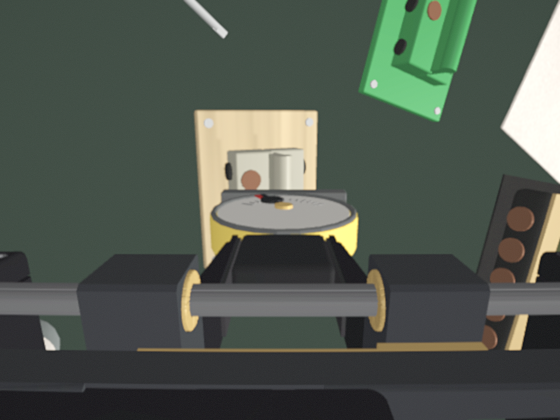

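View pics/h1_dial.png

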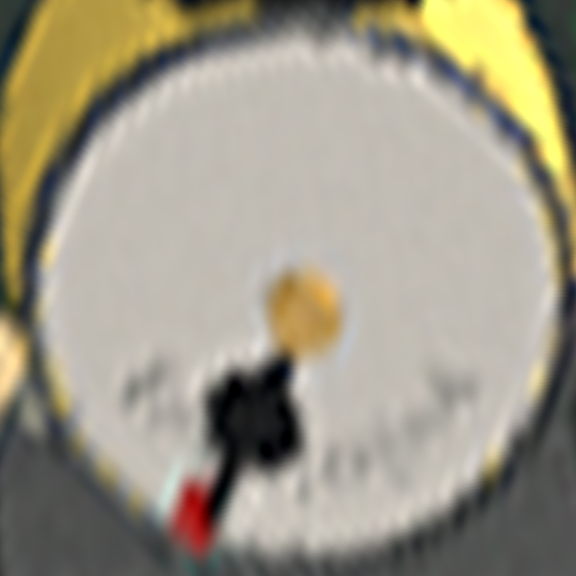

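The pointer lies over the red mark, and the bar sits on the spine with both bar ends clear of the shoulders. One quantitative check of the remaining pointer-to-mark offset, with parallax removed.

```bash
cat > ren.py <<'E'
# fit pointer angle & mark angle & heights jointly over rectified frames
import cv2,numpy as np
from h import *
from scipy.optimize import least_squares
C=np.array(snapshot("scene")["pose"])[:3,3]
fr={"e2":(0.0,[531,131,172],(300.7,288.0)),"g2":(.2795,[535,114,123],(298.9,291.6)),"h1":(.4332,[536,105,120],(298.6,293.9)),"g1":(.4213,[536,105,120],(299.3,294.4))}
for n,(a,c,cc) in fr.items():
    im=cv2.imread(f"pics/{n}_dial.png").astype(np.float32)
    Rg=(R.from_euler("z",.279)*R.from_euler("x",a)).as_matrix(); d=Rg.T@(C-np.array(c)); par=-d[1:]/d[0]
    out=[]
    for rad in (28,30,32,33):   # pointer: sample line perpendicular at distance rad along direction, about parallax centre h
        h=2.8; u=np.array([-np.sin(a),-np.cos(a)]); v=np.array([np.cos(a),-np.sin(a)])
        s=np.arange(-5,5.01,.1); P=par*h+rad*u+s[:,None]*v
        x=(cc[0]+6*P[:,0]).astype(np.float32);y=(cc[1]-6*P[:,1]).astype(np.float32)
        px=cv2.remap(im,x[None],y[None],cv2.INTER_LINEAR)[0]; dk=np.clip(110-px.max(-1),0,None); out.append(round(float((dk*s).sum()/max(dk.sum(),1e-6)),2))
        rd=np.clip(px[:,2]-px[:,:2].max(-1)-40,0,None)
    # red edges in dial plane at radius 36..40
    ed=[]
    for rad in (36,38,40):
        th=np.arange(.2,.65,.002); P=rad*np.stack([-np.sin(th),-np.cos(th)],1)
        px=cv2.remap(im,(cc[0]+6*P[:,0]).astype(np.float32)[None],(cc[1]-6*P[:,1]).astype(np.float32)[None],cv2.INTER_LINEAR)[0]
        k=np.where(px[:,2]-px[:,:2].max(-1)>60)[0]; ed.append((round(th[k[0]],3),round(th[k[-1]],3)) if len(k) else None)
    print(n,"par",par.round(2),"pointer perp offset mm",out,"red edges",ed)
E
python3 ren.py
```

```text
e2 par [ 0.68 -0.83] pointer perp offset mm [0.28, 0.14, 0.2, 0.24] red edges [(np.float64(0.32), np.float64(0.514)), (np.float64(0.318), np.float64(0.52)), (np.float64(0.34), np.float64(0.51))]
g2 par [ 0.38 -1.05] pointer perp offset mm [0.47, 0.67, 0.7, 0.6] red edges [(np.float64(0.332), np.float64(0.512)), (np.float64(0.316), np.float64(0.508)), (np.float64(0.322), np.float64(0.502))]
h1 par [ 0.2  -1.09] pointer perp offset mm [-0.14, 0.06, 0.14, 0.16] red edges [(np.float64(0.436), np.float64(0.52)), (np.float64(0.41), np.float64(0.536)), (np.float64(0.386), np.float64(0.524))]
g1 par [ 0.21 -1.09] pointer perp offset mm [0.22, 0.16, 0.05, 0.01] red edges [(np.float64(0.412), np.float64(0.526)), (np.float64(0.402), np.float64(0.534)), (np.float64(0.386), np.float64(0.528))]
```

Run:
```python
from workcell import *
print(sign_off()); o=get_obs(); print(o["clock"],o["contact_force"],o["width"])
```

```text
the job is handed in; nothing more can be done
None
the job is handed in; nothing more can be done
```

The gauge is resting on the grey casting's spine with its pointer on the red mark, still held in the gripper, and the job is handed in. I gripped it by the black block, set it upright on the spine with the bar across, and rocked it in contact. I rocked back once to see the whole mark, then settled at a tilt of 0.433 rad. The clock was about 19 s, against the 42 s limit.

**Contact:** the vertical force on the tool went from about −3 N in free air to about +6.5 N, so the gauge presses on the spine with roughly 9 N. The middle of the base is within about 1 mm of the contact line. In the picture the bar shows clear of both shoulders.

**Pointer on mark:** the mark measures 0.42–0.43 rad in views where it was uncovered, so the pointer should be within about 0.01 rad of it.
- Measured with the pointer covering part of it, the mark reads higher, 0.447 rad. I put that down to the covered edge.
- In the raw scene picture the pointer appears right of the mark's middle, by about 2.3 mm by eye. I expected about 1.8 mm, because the pointer sits proud of the dial and the camera looks from an angle.

**Other checks:** the last top picture shows nothing else shifted, though the arm hides part of the counter, including the screwdriver and most of the paint jar and spray can. The state can't be read after handing in, so my last readings are from just before.

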